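Load the gauge block into the sprung nest

TASK

Swing the nest's dust cover well aside on its pin so that the glass port is uncovered. Then take the small steel block, press the sprung carriage back with it, lower it into the gap and let go, so that it stays clamped lengthwise between the low anvil and the carriage, flat on the base and centred over the port. Leave the vial, the loupe and the mirror mount standing where they are.

Things in the scene. Friction and masses are not known exactly. Their poses are not given: they have to be found in the camera images.
- nest: Fixed measuring nest: painted grey base plate with fixtures. Origin on the table, z up, x = direction in which the carriage is pressed back. In its frame, mm: base x -76..100, y -50..46, top (nest floor) z 12. Block's clamped place: centre (0, 0), length along x, underside z 12. Both sides (y) of the gap are open for fingers. Guide rails x 30..66, y +-20..26, top z 17.
- anvil_face (a point): Middle of the top edge of the low steel anvil's face, at nest (-20, 0, 24) mm. The anvil spans nest x -36..-20, y -14..14, z 12..24; the face looks to the nest's +x. The faces of anvil and carriage are polished and slippery.
- port (a point): Centre of the glass port, 14 mm in diameter, flush in the nest floor at nest (-9, 0, 12) mm.
- housing (a point): Centre of the top of the fixed spring housing behind the carriage, at nest (81, 0, 50) mm; it spans x 66..96, y -26..26; screw heads to z 53. Two rods move out of its back to x 137 at most.
- carriage (a joint): Dark steel sprung carriage. 0 = at rest, its face at nest x 4 mm (24 mm gap to the anvil); grows as it is pressed to the nest's +x, stop at 0.034 m; 0.016 with the 40 mm block clamped. Its spring returns it: 4.5 N at rest, 7 N at 0.016, 9.6 N at the stop. Moving it fast adds a little drag.
- carriage_face (a point): Middle of the top edge of the carriage's flat front face. Face 36 mm wide (nest y -18..18), z 12.5..61.5 mm, so it stands 37 mm higher than the anvil: the block, held just above the anvil's top, can push it back before being lowered. A block let go above the floor stays clamped up there: lower it right down first.
- cover (a joint): Black flat dust cover turning about a vertical pin. 0 = its 24 mm disc lies over the port; grows as it swings clockwise seen from above (free end towards the nest's -x, over the anvil), stop at 1.5 rad; clear of the nest from 0.8 rad. Light friction, 0.02 N m; stays where it is left. Plate 4 mm thick, z 25..29 mm.
- cover_pin (a point): The cover's pivot pin on the underside of the cover, at nest (-36, 34, 25) mm; its screw head reaches z 32 mm.
- cover_knob (a point): Centre of the top of the upright knob at the cover's free end, a steel pin 10 mm in diameter, z 29..51 mm, 76 mm from the pivot; with the cover at 0 it stands at nest (-18, -40) mm. It can be pushed sideways with closed fingertips from its carriage side.
- block: Small bare ground steel block, 40 (x) x 25 (y) x 25 (z) mm, about 0.19 kg, lying loose on the dark bench mat (its top 2 mm above the table). Origin at the centre of its underside, x along its length. Grasp across the 25 mm.
- vial: Amber glass vial with black cap, 23 mm in diameter, 52 mm tall, standing; bystander. Origin at the centre of its underside.
- loupe: Black eyepiece loupe, 36 mm in diameter, 48 mm tall, standing; bystander. Origin at the centre of its underside.
- mirror: Black square mirror mount, 36 x 36 x 36 mm, standing; bystander. Origin at the centre of its underside.
Things that resemble listed ones, but are neither listed nor needed, are in the scene too. Of the things like the block, leave any that is brown or purple; of the rest the smaller one is meant.

How it is judged:
On the way, in this order (a step that is already met when the one before it is completed fails the run):
1. the dust cover is swung clear of the nest (beyond 0.8 rad) (value of joint cover above 0.8 rad), for 0.2 s.
2. the block presses the sprung carriage back (value of joint carriage above 0.012 m and contact force between block and carriage above 1 N), for 0.1 s.
At the end, for the whole second after the job is handed in: The cover is still beyond 0.8 rad; the block lies at rest, flat on the base (within 2 mm and 0.08 rad), clamped lengthwise between anvil and carriage (centre within 2 mm along and 5 mm across of the nest's origin, turned less than 0.1 rad, carriage at 14 to 18 mm and pressing on it) (value of joint cover above 0.8 rad and value of joint carriage between 0.014 and 0.018 m and x of block in the frame of nest between -0.002 and 0.002 m and y of block in the frame of nest between -0.005 and 0.005 m and z of block in the frame of nest between 0.01 and 0.014 m and angle between the x axis of block and the x axis of nest, either way round below 0.1 rad and angle between block's own z axis and vertical below 0.08 rad and contact force between block and carriage above 1 N and linear speed of block below 0.01 m/s); the robot touches nothing.
It fails at once if the vial is moved more than 20 mm or tipped (distance of vial from where it was at the start of the episode above 0.02 m or angle between vial's own z axis and vertical above 0.5 rad).
It fails at once if the loupe is moved more than 20 mm or tipped (distance of loupe from where it was at the start of the episode above 0.02 m or angle between loupe's own z axis and vertical above 0.5 rad).
It fails at once if the mirror mount is moved more than 20 mm or tipped (distance of mirror from where it was at the start of the episode above 0.02 m or angle between mirror's own z axis and vertical above 0.5 rad).
It also fails if it takes over 53 s, if anything falls off the work surface, if the arm or the gripper's body presses on something with over 40 N, if the wrist force passes 120 N, or if a joint passes its speed limit or range.

ROBOT

A 7-joint arm with a two-finger parallel gripper is mounted at the origin on a cart in front of the work surface, level with it; the furniture and walls round the work are solid. World frame = base frame: x ahead of the robot, y to its left, z up, the work surface at z = 0. Lengths are in m, angles in rad, forces in N, time in s.
With the tool pointing down it reaches from about 0.425 to 0.95 m from the base axis. Payload 4.7 kg.
Tool frame: the origin (TCP) lies between the finger pads; the fingertips stand 25 mm ahead of it and the grasp point (between the pads) lies 6 mm ahead of it; z points along the fingers, y is the line along which they close (so a half turn about z gives the same grasp; the last joint's range is limited). The gripper opens to 85 mm and grips with 20 to 120 N. Pads are 22 mm wide; open, the fingers measure 114 mm over their backs; the gripper's body (76 mm by 85 mm) begins 54 mm behind the grasp point. The pads swing forward as they close: fully open they stand 13 mm farther back than shut.
Start: joints at [-1.233, 0.469, -0.049, 1.532, 0.024, 1.141, -0.082], TCP at [0.242, 0.63, 0.256] pointing down, gripper open.
Joint ranges: [-2.59, 2.59], [-0.33, 1.99], [-1.39, 1.29], [0.1, 2.45], [-1.04, 4.18], [0.21, 1.99], [-2.66, 2.66]. Speed limits (rad/s): [2.57, 2.57, 3.14, 3.14, 3.14, 3.14, 3.14].

INTERFACE

Orientations are given as a 3x3 rotation matrix whose columns are the frame's x, y, z axes.
In Python, from rig import * gives the robot as it stands. Calls block until the motion is done:
- movep(position, orientation): joint-space move of the TCP to a pose.
- move_l(position, attitude=None, feed=0.15, until_force=None): straight line of the TCP; attitude=None keeps the orientation; feed is the mean speed in m/s. With until_force (N) it stops when the force on the tool has changed by that much, and returns True; else False.
- move_joints(angles): joint-space move.
- command_gripper(opening, newtons=None): finger opening in m; newtons is the grip in N (None keeps the last); returns when the fingers have stopped.
- sleep(seconds).
- inverse_kinematics(position, orientation): joint angles nearest the present ones, or None.
- sense(): the state.
- camera(name): name is "scene" or "side" or "wrist"; returns (picture, depth): 400x640x3 uint8, red, green, blue; 400x640 float32, m along the optical axis (not along the pixel's ray), 0 where there is no reading.
- camera_params(name): a dict with "K" (3x3 intrinsics, pixels), "position" and "rotation" of the camera in the world; the wrist camera has in their place "tool_from_camera" (4x4, takes a point from camera to tool coordinates, whose origin is the TCP and whose axes are the flange's). Camera axes: x right, y down, z forward; pixel columns grow to the right and rows downward; lengths in m; the calibration is good to about 2 mm. A picture is of the moment at which its call begins: read the wrist's pose just before it. camera_params takes no time and is no camera call.
A pose or a line that the arm cannot do raises Unreachable and nothing moves.
- finish_job(): hands the job in; it is judged then, once.
The state is a dict: "time_s": time; "joint_pos": joint angles; "qd": joint speeds; "joint_efforts": joint torques, N m; "position": TCP position; "tcp_rot": TCP orientation; "wrist_force": force on the tool from outside, world axes, zero at the start; "ft_torque": the same for the moment, N m; "finger_gap": finger opening in m; "gripper_force": force on a finger pad.
Only numpy, scipy, OpenCV 4.12 (cv2) and the standard library are available. Lean on these libraries where they do the work, as an engineer would, in place of code of your own. Each camera call takes 0.05 s, during which the arm holds its last target. There are 200 camera calls.

## Working session

There is one attempt and no reset: what is moved stays moved. The work goes in short steps, each a Python script; the robot and the scene stay as the last script left them, time stands still between calls to the robot, and variables do not carry over. Pictures are saved under pics/ and viewed, at most 10 in all, crops included, and the job is handed in when it is done.

```bash
mkdir -p pics; ls
cat > h.py <<'E'
from rig import *
import numpy as np, cv2, pickle
def snap(name,fn):
    s=sense(); img,d=camera(name); p=camera_params(name)
    K=np.array(p["K"])
    if "position" in p: R=np.array(p["rotation"]);t=np.array(p["position"])
    else:
        M=np.array(p["tool_from_camera"]);Rt=np.array(s["tcp_rot"]);R=Rt@M[:3,:3];t=Rt@M[:3,3]+np.array(s["position"])
    cv2.imwrite("pics/%s.png"%fn,img[:,:,::-1]); pickle.dump((img,d,K,R,t),open("pics/%s.pkl"%fn,"wb"))
    return img,d,K,R,t
def load(fn): return pickle.load(open("pics/%s.pkl"%fn,"rb"))
def cloud(v):
    img,d,K,R,t=v; vv,uu=np.mgrid[:d.shape[0],:d.shape[1]]
    c=np.stack([(uu-K[0,2])/K[0,0]*d,(vv-K[1,2])/K[1,1]*d,d],-1)
    P=c@R.T+t; P[d<=0]=np.nan; return P
E
python3 - <<'E'
from h import *
for n in("scene","side","wrist"):
    v=snap(n,n+"0"); print(n,v[4].round(3),v[3].round(2).tolist(),v[2][0,0])
s=sense();print(s["time_s"],np.round(s["tcp_rot"],2).tolist(),s["finger_gap"])
a=cv2.imread("pics/scene0.png");b=cv2.imread("pics/side0.png")
E
```

```text
pics
scene [ 0.107 -0.393  0.73 ] [[0.53, -0.63, 0.57], [-0.85, -0.38, 0.37], [-0.01, -0.68, -0.73]] 367.68761535831936
side [ 0.655 -1.06   0.564] [[1.0, 0.01, -0.03], [0.03, -0.47, 0.88], [-0.01, -0.88, -0.47]] 497.58687748478746
wrist [0.179 0.654 0.373] [[0.36, 0.9, 0.25], [0.93, -0.35, -0.1], [-0.0, 0.27, -0.96]] 275.3611922581098
0.15 [[-0.93, 0.36, -0.0], [0.36, 0.93, -0.0], [-0.0, -0.0, -1.0]] 0.08550164004274739
```

View pics/scene0.png

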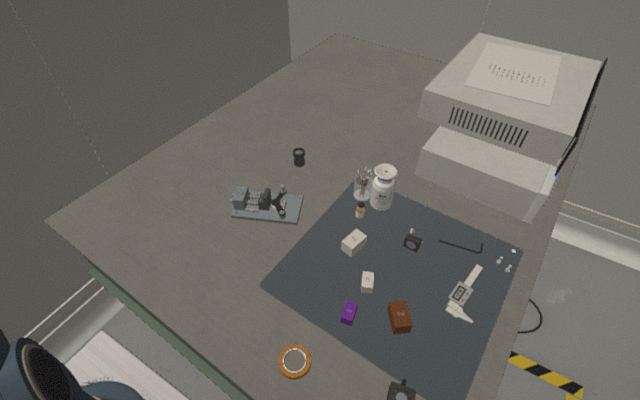

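View pics/side0.png

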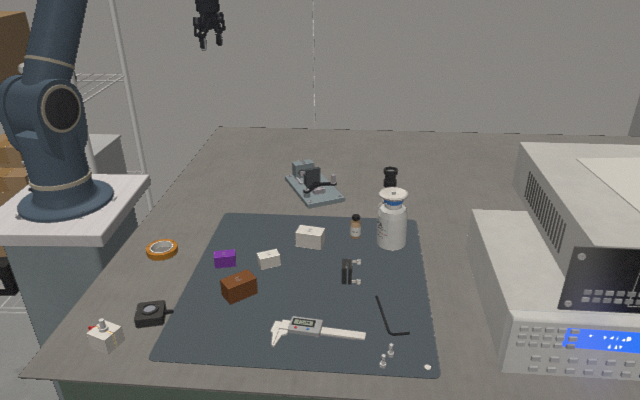

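The scene view shows the small steel block at about (367,282), the larger decoy at (353,242), and the nest at (267,206) with its housing at (240,198). The vial is at (360,210), the mirror at (412,242) and the loupe at (299,156). In the side view the block is at (269,260) and the nest at (315,185).

Run:
```python
from h import *
for n,pts in(("scene0",dict(block=(367,276),big=(352,238),house=(240,192),nest=(293,205),vial=(360,204),mirror=(412,240),loupe=(299,151),knob=(284,188))),("side0",dict(block=(268,255),big=(309,231),nest=(322,196),house=(302,165),knob=(333,180)))):
    v=load(n);P=cloud(v)
    for k,(u,w) in pts.items(): print(n,k,np.nanmedian(P[w-1:w+2,u-1:u+2].reshape(-1,3),0).round(3))
# go above the nest
v=load("scene0");P=cloud(v)
m=(np.abs(P[...,2]-.012)<.006)
```

```text
scene0 block [ 0.531 -0.257  0.026]
scene0 big [ 0.6   -0.183  0.035]
scene0 house [0.57  0.132 0.048]
scene0 nest [0.631 0.008 0.01 ]
scene0 vial [ 0.69  -0.156  0.053]
scene0 mirror [ 0.667 -0.306  0.037]
scene0 loupe [0.798 0.098 0.04 ]
scene0 knob [0.646 0.047 0.043]
side0 block [ 0.527 -0.27   0.027]
side0 big [ 0.602 -0.196  0.035]
side0 nest [0.622 0.007 0.011]
side0 house [0.569 0.112 0.045]
side0 knob [0.649 0.044 0.037]
```

```bash
cat >> h.py <<'E'
def Rz(a): c,s=np.cos(a),np.sin(a); return np.array([[c,s,0],[s,-c,0],[0,0,-1.]])
E
python3 - <<'E'
from h import *
a=np.radians(115)
for n,p,b in(("n1",(.60,.05,.22),a),("n2",(.62,-.01,.22),a),("b1",(.53,-.26,.2),np.radians(70)),("b2",(.57,-.25,.2),np.radians(70))):
    movep(p,Rz(b)); sleep(.15); v=snap("wrist",n); print(v[4].round(3))
print(sense()["time_s"])
cv2.imwrite("pics/m.png",cv2.resize(np.vstack([np.hstack([cv2.imread("pics/%s.png"%n) for n in r]) for r in(("n1","n2"),("b1","b2"))])[:,:],(800,500),interpolation=cv2.INTER_AREA))
E
```

```text
[0.572 0.113 0.337]
[0.592 0.053 0.337]
[ 0.556 -0.194  0.317]
[ 0.594 -0.186  0.317]
5.0583
```

View pics/m.png

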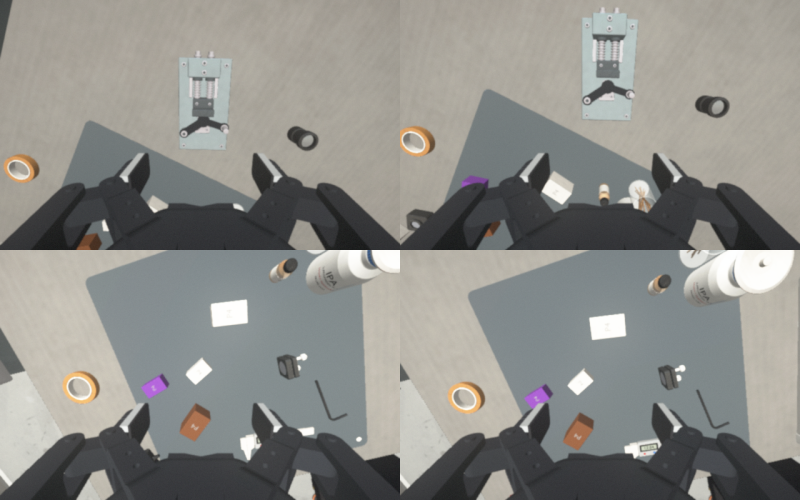

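View pics/n1.png

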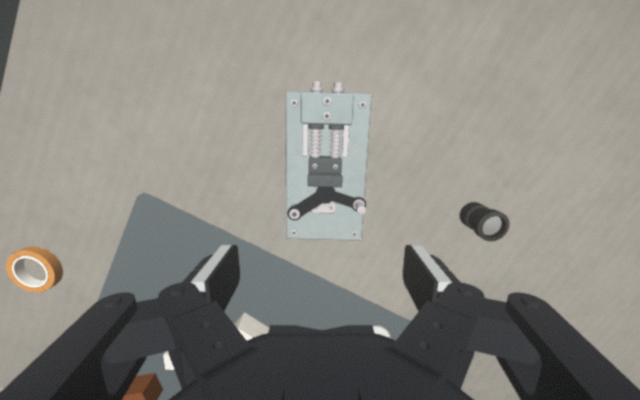

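n1 (wrist view, full frame): the base plate's corners are near (286,93), (371,95), (361,240) and (287,238), with the pin at (293,213) and the knob top at (360,205). Next I'll refine these on an enlarged crop and segment the block.

Run:
```python
from h import *
c=[]
for n,(u,w) in(("n1",(272,75)),("n2",(275,15))):
    c.append(cv2.resize(cv2.imread("pics/%s.png"%n)[w:w+180,u:u+120],None,fx=3.3,fy=3.3,interpolation=cv2.INTER_CUBIC))
cv2.imwrite("pics/crop.png",np.hstack(c))
for n in("b1","b2"):
    img,d,K,R,t=load(n); hsv=cv2.cvtColor(img,cv2.COLOR_RGB2HSV)
    m=((hsv[...,1]<40)&(hsv[...,2]>165)).astype(np.uint8); 
    for q in cv2.findContours(m,cv2.RETR_EXTERNAL,cv2.CHAIN_APPROX_NONE)[0]:
        if 300<cv2.contourArea(q)<6000: print(n,cv2.contourArea(q),cv2.minAreaRect(q))
```

```text
b1 1363.0 ((484.71099853515625, 377.96331787109375), (39.46244430541992, 46.45458221435547), 16.699243545532227)
b1 1692.5 ((151.5, 375.5), (47.0, 57.0), 90.0)
b1 747.5 ((400.7000427246094, 313.4000549316406), (38.01315689086914, 32.199378967285156), 63.43495178222656)
b1 386.0 ((235.52587890625, 311.56036376953125), (38.210174560546875, 18.908126831054688), 66.80140686035156)
b1 441.5 ((432.1581726074219, 265.17919921875), (53.91487503051758, 15.73786735534668), 60.83238220214844)
b1 985.5 ((317.4632568359375, 193.9185333251953), (27.30077362060547, 39.340248107910156), 47.29060745239258)
b1 2235.0 ((366.8345031738281, 100.84300231933594), (39.14181900024414, 60.81586837768555), 83.2901611328125)
b2 1098.5 ((479.0, 376.0), (46.0, 34.0), 90.0)
b2 1655.5 ((151.5, 375.5), (47.0, 57.0), 90.0)
b2 800.0 ((388.2311706542969, 317.329345703125), (25.05864715576172, 59.19837951660156), 80.13418579101562)
b2 418.0 ((428.9146728515625, 266.768310546875), (53.87995147705078, 15.148855209350586), 51.34019470214844)
b2 419.5 ((209.63609313964844, 265.0205078125), (14.879562377929688, 53.94582748413086), 29.60445213317871)
b2 902.0 ((288.6054992675781, 211.15208435058594), (26.275880813598633, 39.51850891113281), 47.121097564697266)
b2 2053.0 ((332.26739501953125, 122.22793579101562), (37.689605712890625, 57.66628646850586), 83.1572265625)
```

View pics/crop.png

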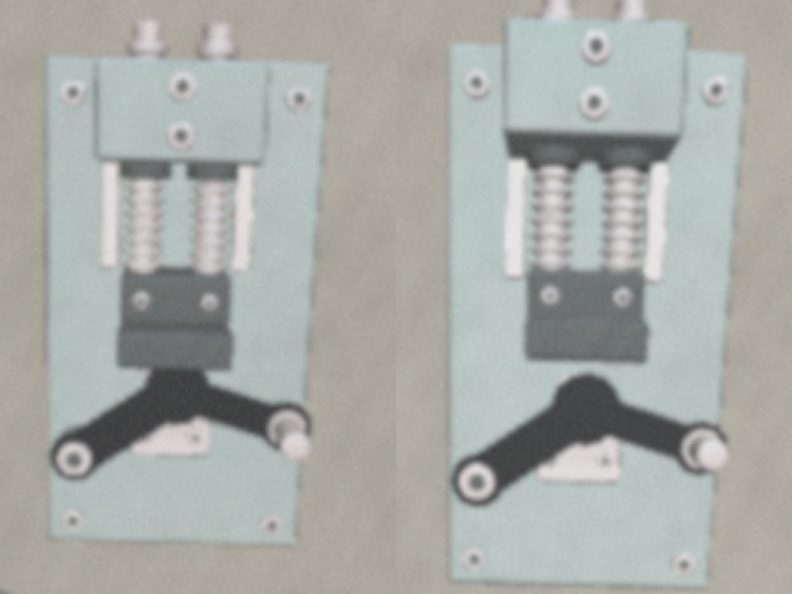

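```bash
cat > fit.py <<'E'
from h import *
from scipy.optimize import least_squares
def proj(v,P):
    img,d,K,R,t=v; c=(np.atleast_2d(P)-t)@R; return (c[:,:2]/c[:,2:])@np.diag([K[0,0],K[1,1]])+K[:2,2]
N=np.array([[100,46,12],[100,-50,12],[-76,-50,12],[-76,46,12],[-18,-40,51],[-36,34,32]])/1e3
obs=[("n1",(272,75),[(48,57),(327,66),(294,543),(50,537),(296,445),(73,459)]),("n2",(275,15),[(55,45),(348,54),(310,585),(54,578),(316,455),(81,482)])]
V=[(load(n),(np.array(q)+.5)/3.3-.5+o) for n,o,q in obs]
def nw(p,X): c,s=np.cos(p[3]),np.sin(p[3]); return X@np.array([[c,-s,0],[s,c,0],[0,0,1]]).T+p[:3]
f=lambda p:np.concatenate([(proj(v,nw(p,N))-o).ravel() for v,o in V])
r=least_squares(f,[.6,.05,0,2.0]);print("nest",r.x.round(4),f(r.x).round(1).reshape(2,-1))
if __name__=="__main__":
  P=[]
  for n in("b1","b2"):
    v=load(n);img,d,K,R,t=v
    hsv=cv2.cvtColor(img,cv2.COLOR_RGB2HSV); 
    for thr in(165,200,230):
      m=((hsv[...,1]<40)&(hsv[...,2]>thr)).astype(np.uint8)[160:240,250:350].copy()
      k,l,st,ce=cv2.connectedComponentsWithStats(m); i=1+np.argmax(st[1:,4])
      q=max(cv2.findContours((l==i).astype(np.uint8),0,1)[0],key=cv2.contourArea).reshape(-1,2)+[250,160]
      ray=np.c_[(q-K[:2,2])/[K[0,0],K[1,1]],np.ones(len(q))]@R.T
      W=t+ray*((.027-t[2])/ray[:,2])[:,None]
      rc=cv2.minAreaRect((W[:,:2]*1e3).astype(np.float32)); print(n,thr,st[i,4],rc)
    C=cloud(v)[160:240,250:350].reshape(-1,3); T=C[(C[:,2]>.021)&(C[:,2]<.033)]
    print(n,len(T),np.median(T,0).round(4),cv2.minAreaRect((T[:,:2]*1e3).astype(np.float32)))
E
python3 fit.py
python3 - <<'E'
import cv2,numpy as np
c=[cv2.resize(cv2.imread("pics/%s.png"%n)[160:240,250:350],None,fx=4,fy=4,interpolation=cv2.INTER_CUBIC) for n in("b1","b2")]
cv2.imwrite("pics/bc.png",np.hstack(c))
E
```

```text
nest [ 0.6039  0.0535 -0.003   1.9761] [[-0.3  0.1  1.2  0.2  0.1  1.3 -0.5  0.9 -1.  -3.7  0.6  0.2]
 [-0.5  0.7  1.6  1.2  0.1  2.  -0.6  1.6 -0.8 -4.2  0.1  0.4]]
b1 165 1034 ((527.1378173828125, -261.2635498046875), (43.372352600097656, 30.02981948852539), 23.413942337036133)
b1 200 948 ((526.7591552734375, -261.4281005859375), (41.04630661010742, 28.428808212280273), 23.10791015625)
b1 230 866 ((526.9195556640625, -261.78955078125), (39.346527099609375, 26.72230339050293), 23.473676681518555)
b1 1172 [ 0.5199 -0.2627  0.0269] ((495.16082763671875, -264.1609802246094), (108.47142028808594, 36.584720611572266), 1.9550970792770386)
b2 165 951 ((528.26904296875, -261.024169921875), (45.565067291259766, 29.207414627075195), 22.96567726135254)
b2 200 863 ((528.0260620117188, -261.4107971191406), (43.16514587402344, 27.500486373901367), 22.945240020751953)
b2 230 797 ((526.7728271484375, -262.064453125), (39.833831787109375, 26.014007568359375), 23.26530647277832)
b2 811 [ 0.5275 -0.2623  0.027 ] ((526.64453125, -263.1131896972656), (40.5411376953125, 25.04131507873535), 23.07196044921875)
```

View pics/bc.png

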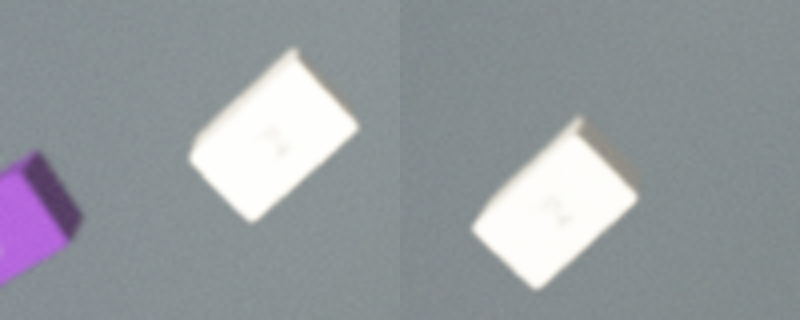

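The block's top shows clearly in both crops. The two views agree at z 27 mm: centre (0.527, -0.262), long axis at 23.3°. Next I swing the cover.

Run:
```python
from fit import *
i=[0,1,2,3,5]
g=lambda p:np.concatenate([(proj(v,nw([p[0],p[1],0,p[2]],N[i]))-o[i]).ravel() for v,o in V])
r=least_squares(g,[.6,.05,1.97]).x; print(r,g(r).round(1))
np.save("nest.npy",[r[0],r[1],0,r[2]]); p=np.load("nest.npy")
command_gripper(0)
def pose(th,gap):
    ph=np.arctan2(-74,18)-th; tan=np.array([np.sin(ph),-np.cos(ph)])
    c=np.array([-36,34])+76*np.array([np.cos(ph),np.sin(ph)])-tan*(16+gap)
    b=np.arctan2(-tan[1],-tan[0])+p[3]
    return c,Rz(b)
def W(c,z): return nw(p,np.array([c[0]/1e3,c[1]/1e3,z]))
c,R=pose(0,14)
movep(W(c,.15),R); print(move_l(W(c,.062),R,.12,until_force=15))
for th in np.arange(0,1.36,.15):
    c,R=pose(th,0); hit=move_l(W(c,.062),R,.08)
print(sense()["wrist_force"])
c,R=pose(th,8); move_l(W(c,.062),R); move_l(W(c,.16),R)
snap("scene","s1"); print(sense()["time_s"])
movep((.60,.05,.22),Rz(p[3])); sleep(.15); snap("wrist","n3");print(sense()["time_s"])
cv2.imwrite("pics/c3.png",cv2.resize(cv2.imread("pics/n3.png")[70:270,230:430],None,fx=2.5,fy=2.5))
```

```text
nest [ 0.6039  0.0535 -0.003   1.9761] [[-0.3  0.1  1.2  0.2  0.1  1.3 -0.5  0.9 -1.  -3.7  0.6  0.2]
 [-0.5  0.7  1.6  1.2  0.1  2.  -0.6  1.6 -0.8 -4.2  0.1  0.4]]
[0.60325939 0.05434078 1.98019232] [-1.2 -1.   1.2 -1.2  0.5  1.4 -0.7  1.3  0.3  0.3 -1.5 -1.1  1.7 -1.
  0.6  1.6 -0.8  1.6 -0.2  0. ]
False
[ 0.05845812 -0.26839059  0.06399749]
12.1083
13.0833
```

View pics/c3.png

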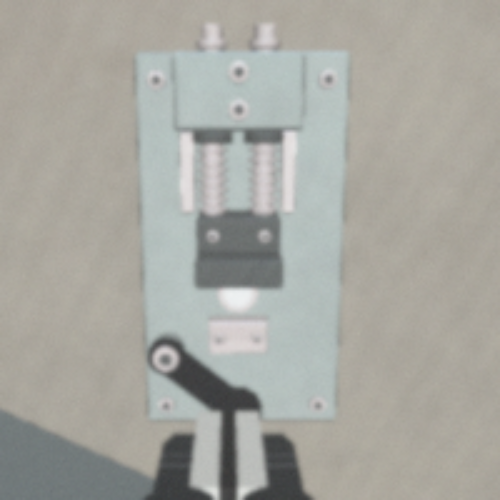

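The cover is swung over the nest's end (about 1.3 rad). The port is clear at (238,298), with the anvil top at (210..268, 320..352). Next I check the nest pose against the anvil, then pick the block.

Run:
```python
from fit import *
p=np.load("nest.npy"); v=load("n3")
for q in(p,r.x): print((((proj(v,nw(q,np.array([[-20,14,24],[-20,-14,24],[-36,14,24],[-36,-14,24],[-9,0,12]])/1e3))-[230,70])+.5)*2.5-.5).round(0).tolist())
B=np.array([.5269,-.2621]);R=Rz(np.radians(23.3))
command_gripper(.055)
movep([*B,.12],R); print(move_l([*B,.0305],R,.1,until_force=15),sense()["position"])
command_gripper(.02,80); s=sense(); print(s["finger_gap"],s["gripper_force"],s["wrist_force"])
move_l([*B,.15],R,.15); s=sense(); print(s["finger_gap"],s["gripper_force"],s["time_s"])
snap("wrist","g"); snap("side","g2")
a=cv2.imread("pics/g.png");cv2.imwrite("pics/gc.png",a[200:400,160:480])
```

```text
nest [ 0.6039  0.0535 -0.003   1.9761] [[-0.3  0.1  1.2  0.2  0.1  1.3 -0.5  0.9 -1.  -3.7  0.6  0.2]
 [-0.5  0.7  1.6  1.2  0.1  2.  -0.6  1.6 -0.8 -4.2  0.1  0.4]]
[[208.0, 322.0], [268.0, 322.0], [209.0, 354.0], [268.0, 354.0], [238.0, 293.0]]
[[209.0, 322.0], [268.0, 322.0], [209.0, 354.0], [267.0, 354.0], [238.0, 294.0]]
False [ 0.52728632 -0.26249239  0.03105265]
0.023307050163100602 79.49959516525269 [-1.58287616  0.99417122  4.98432697]
0.023347267025956284 78.82296323776245 17.2917
```

View pics/gc.png

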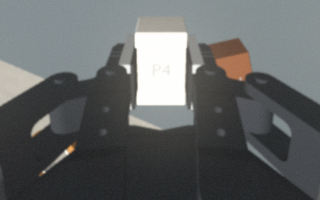

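The block is held straight between the pads (centre about (160,70) in the crop). Next: press, lower, seat and release.

Run:
```python
from fit import *
p=np.load("nest.npy"); R=Rz(p[3]); W=lambda x,z:nw(p,np.array([x/1e3,0,z])); X=lambda v:float(np.dot(v,[np.cos(p[3]),np.sin(p[3]),0]))
def st(m):
    s=sense();d=np.array(s["position"])-p[:3];print(m,"x %.2f z %.2f"%(1e3*X(d),1e3*s["position"][2]),"Fx %.1f Fz %.1f"%(X(s["wrist_force"]),s["wrist_force"][2]),"gap %.4f t %.1f"%(s["finger_gap"],s["time_s"]))
movep(W(-22,.15),R); st("above")
print(move_l(W(-22,.058),R,.1,until_force=12)); st("down")
move_l(W(3,.058),R,.04); sleep(.2); st("pressed")
print(move_l(W(3,.039),R,.02,until_force=8)); st("lowered")
print(move_l(W(-3,sense()["position"][2]),R,.01,until_force=9)); st("seated")
snap("side","p1");snap("scene","p1s")
```

```text
nest [ 0.6039  0.0535 -0.003   1.9761] [[-0.3  0.1  1.2  0.2  0.1  1.3 -0.5  0.9 -1.  -3.7  0.6  0.2]
 [-0.5  0.7  1.6  1.2  0.1  2.  -0.6  1.6 -0.8 -4.2  0.1  0.4]]
above x -23.98 z 149.81 Fx -0.7 Fz -1.9 gap 0.0236 t 18.6
False
down x -22.32 z 58.68 Fx 0.4 Fz -1.5 gap 0.0234 t 19.6
pressed x 0.31 z 58.67 Fx -6.7 Fz -2.0 gap 0.0233 t 20.6
True
lowered x -1.85 z 52.88 Fx -5.0 Fz 1.7 gap 0.0236 t 21.1
False
seated x -5.46 z 53.59 Fx -6.0 Fz -1.0 gap 0.0235 t 21.6
```

The block's edge landed on the anvil because the arm yields a few mm under the spring load. I'll raise it and press farther.

```bash
cat > pl.py <<'E'
from h import *
p=np.load("nest.npy"); R=Rz(p[3]); n=np.array([np.cos(p[3]),np.sin(p[3]),0]); X=lambda v:float(np.dot(v,n))
W=lambda x,z:p[:3]+n*x/1e3+[0,0,z]
def st(m):
    s=sense();d=np.array(s["position"])-p[:3];y=float(np.dot(d,[-n[1],n[0],0]));print(m,"x %.2f y %.2f z %.2f"%(1e3*X(d),1e3*y,1e3*s["position"][2]),"Fx %.1f Fz %.1f"%(X(s["wrist_force"]),s["wrist_force"][2]),"gap %.4f t %.1f"%(s["finger_gap"],s["time_s"]))
    return 1e3*X(d)
E
python3 - <<'E'
from pl import *
move_l(W(-5,.060),R,.05); x0=st("up")
cmd=6.
for k in range(4):
    move_l(W(cmd,.060),R,.04); sleep(.2); x=st("pressed %.1f"%cmd)
    if abs(x-4.5)<.7: break
    cmd+=4.5-x
print(move_l(W(cmd,.046),R,.03,until_force=10)); st("lowered")
E
```

```text
up x -7.25 y -0.26 z 60.94 Fx -5.3 Fz -1.4 gap 0.0239 t 21.9
pressed 6.0 x 3.26 y -0.26 z 60.80 Fx -7.5 Fz -1.2 gap 0.0232 t 22.6
pressed 7.2 x 4.36 y -0.30 z 60.83 Fx -7.9 Fz -2.3 gap 0.0235 t 23.0
False
lowered x 4.19 y -0.14 z 46.51 Fx -7.5 Fz -4.0 gap 0.0233 t 23.6
```

Run:
```python
from pl import *
print(move_l(W(7.2,.0375),R,.015,until_force=8)); st("lowered"); z=sense()["position"][2]
print(move_l(W(-3,z-.001),R,.01,until_force=9)); sleep(.2); st("seated")
snap("side","p2");snap("scene","p2s")
```

```text
True
lowered x 2.43 y -0.50 z 41.14 Fx -5.6 Fz 2.3 gap 0.0234 t 24.1
True
seated x 1.68 y -0.54 z 41.05 Fx 2.3 Fz 5.3 gap 0.0232 t 24.7
```

The block is on the floor and touching the anvil. Releasing it now.

Run:
```python
from pl import *
command_gripper(.045); sleep(.2); st("open")
q=np.array(sense()["position"]); move_l(q+[0,0,.12],None,.12)
movep((.60,.05,.22),R); sleep(.15); snap("wrist","e"); st("end")
P=cloud(load("e")); L=(P-p[:3]); y=L@np.array([-n[1],n[0],0]); x=L@n; m=(abs(y)<.012)&(abs(x)<.016)
print("top z",np.nanmedian(P[...,2][m]),np.nanpercentile(P[...,2][m],[10,90]))
m2=(abs(y)<.012)&(x<-.022)&(x>-.034);print("anvil z",np.nanmedian(P[...,2][m2]))
cv2.imwrite("pics/ec.png",cv2.resize(cv2.imread("pics/e.png")[70:270,230:430],None,fx=2.5,fy=2.5))
```

```text
open x 0.13 y -0.03 z 40.64 Fx 0.7 Fz -0.0 gap 0.0449 t 25.3
end x -2.12 y 5.44 z 218.44 Fx 0.6 Fz -0.1 gap 0.0449 t 27.0
top z 0.27925813208279365 [0.26662316 0.28828173]
anvil z 0.02387397740466779
```

View pics/ec.png

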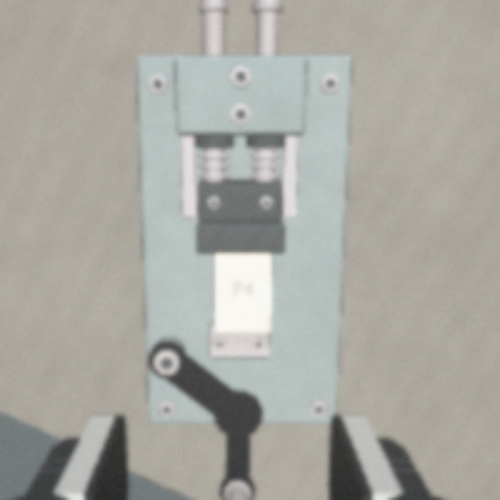

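The block (P4, at (243,292)) sits straight between anvil and carriage, and the cover is aside. The height reading picked up gripper points, so I'm redoing it from the saved picture.

Run:
```python
from pl import *
P=cloud(load("e")); L=P-p[:3]; y=L@np.array([-n[1],n[0],0]); x=L@n
for xa,xb in((-.016,-.006),(-.006,.006),(.006,.014)):
  m=(abs(y)<.008)&(x>xa)&(x<xb)&(P[...,2]<.1); print(m.sum(),np.median(P[...,2][m]))
for ya,yb in((-.010,-.003),(.003,.010)):
  m=(y>ya)&(y<yb)&(abs(x)<.014)&(P[...,2]<.1); print(m.sum(),np.median(P[...,2][m]))
t=(P[...,2]>.032)&(P[...,2]<.042)&(abs(x)<.03)&(abs(y)<.02); print(cv2.minAreaRect((np.c_[x[t],y[t]]*1e3).astype(np.float32)))
```

```text
123 0.036844584358987464
142 0.03685077732205114
100 0.03683833714834167
145 0.0368443882500582
142 0.03677674784310023
((-2.729959487915039, -0.6092901229858398), (36.470611572265625, 24.304231643676758), 0.8878164291381836)
```

Its top is at 36.8 mm (37 expected), so the block is flat, level and on the floor.

```bash
python3 -c "
from rig import *
print(finish_job())"
```

```text
the job is handed in; nothing more can be done
None
```

I handed the job in: the cover is swung aside and the block is clamped flat between anvil and carriage. The last wrist picture and depth reading confirm this, and the bystanders were not touched, but the verdict was not shown to me.

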